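# Swing the measuring objective in on a microhardness tester

## Robot

A 7-joint arm with a two-finger parallel gripper is mounted at the origin on the work surface. World frame = base frame: x ahead of the robot, y to its left, z up, the work surface at z = 0. Lengths are in m, angles in rad, forces in N, time in s.
With the tool pointing down it reaches from about 0.4 to 0.85 m from the base axis. Payload 4.5 kg.
Tool frame: the origin (TCP) lies midway between the tips of the shut fingers; the grasp point (between the pads) lies 19 mm behind it (r.hold_point_z is the distance from the TCP to the grasp point, in m); z points along the fingers, y is the direction in which the jaws open and shut (so a half turn about z gives the same grasp; the last joint's range is limited). The gripper opens to 88 mm and grips with 3 to 60 N. Pads are 18 mm wide; open, the fingers measure 123 mm over their backs; the gripper's body (75 mm by 187 mm) begins 45 mm behind the grasp point.
Start: joints at [-1.256, 0.689, -0.195, 1.565, 0.157, 0.902, -0.215], TCP at [0.173, 0.601, 0.239] pointing down, gripper open.
Joint ranges: [-3.01, 3.01], [-0.46, 2.08], [-1.47, 1.51], [0.13, 2.56], [-1, 4.14], [0.04, 2.09], [-2.66, 2.66]. Speed limits (rad/s): [2.57, 2.57, 3.14, 3.14, 3.14, 3.14, 3.14].

## Interface

Orientations are given as a unit quaternion [x, y, z, w].
In Python, from plant import r gives the robot as it stands. The module is installed in compiled form; this text tells all that it offers.
- The arm moves only by the tool move_arm, never from a script. Its arguments are lists of equal length, an entry for each row: "turn": the turn, a rotation vector about the tool's x, y, z in units of 2 pi rad (1.0 is 2 pi rad), a list of three; "dp": the shift along the tool's x, y, z in units of 2.5 cm (1.0 is 2.5 cm), a list of three; "jaw": the closure, from -1 (fully open) to 1 (shut), so that 0 is half open. In form: {"turn": [[wx, wy, wz], ...], "dp": [[x, y, z], ...], "jaw": [jaw, ...]}. A call has 1 to 10 rows; each row shifts and turns the commanded pose from where the row before left it, along the tool's axes as they then stand; what a row does not reach is not made up. A row lasts 1/12 s, in which the tool goes at most 41.7 mm and 7.16 degrees, less where a joint would pass 70% of its speed; a pose out of reach is approached as far as the arm can. A call with a number of a shift or a turn outside -1 to 1 is refused whole. A call with a gripper value outside its range is refused whole. The fingers move at their own pace and stop on an object; "newtons" is the grip in N (left out, the last holds). Time passes only in rows, so rows that do not move let the fingers close. It gives the time, the measured TCP pose, the force and the opening at its end, in the units of the state.
- r.get_state(): the state, without advancing time (a new reading comes with each control period).
- r.snapshot(name): name is "scene" or "top" or "wrist"; returns a dict with "frame" (480x640x3 uint8, blue, green, red), "mtx" (3x3 intrinsics, pixels), "origin" and "orientation" of the camera in the world; the wrist camera has in their place "tool_from_camera" (4x4, takes a point from camera to tool coordinates, whose origin is the TCP and whose axes are the flange's). Camera axes: x right, y up, looking along -z (the intrinsics and any distortion apply to the point x, -y, -z); pixel columns grow to the right and rows downward; lengths in m; the calibration is good to about 2 mm. A picture is of the moment at which its call begins: read the wrist's pose just before it. There is no depth.
- r.finish_job(): hands the job in, once; it reports no verdict.
The state is a dict: "clock": time; "q": joint angles; "qd": joint speeds; "joint_torque": joint torques, N m; "tool_pos": TCP position; "eef_rot": TCP orientation; "contact_force": force on the tool from outside, world axes, zero at the start; "moment": the same for the moment, N m; "opening": opening from 0.0 (shut) to 1.0 (fully open).
Only numpy, scipy, OpenCV 4.12 (cv2) and the standard library are available. Lean on these libraries where they do the work, as an engineer would, in place of code of your own. Each camera call takes 0.05 s, during which the arm holds its last target.

## Task

The specimen has been indented; bring the long measuring objective over it to read the indent. Push the turret's lever round with a fingertip, gently and without gripping it, to the click stop marked with three dots, and leave it clicked in there. Touch no objective or indenter, and leave the specimen mounts, the test block and the stamp where they are.

Things in the scene. Friction and masses are not known exactly. Their poses are not given: they have to be found in the camera images.
- tester: Bench microhardness tester, fixed, cream painted, 565 mm long, 230 wide, 550 high. Origin on the desk straight under the turret's vertical axis; its own -x points to the tester's front (the sloping key panel), +x back to the column, z up. Base deck 100 high, reaching 100 in front of the origin; the panel slopes down from there to 235 in front.
- head_front (a point): Middle of the lower edge of the front face of the overhanging head, 20 mm BEHIND the turret's axis, 313 high. The head is 150 wide, 313 to 458 high, with a camera on top. In front of this face only a round hub (radius 40 about the turret's axis, 292 to 314 high) and the scale plate stick out.
- scale_plate (a point): Middle of the top of the fixed round aluminium scale plate over the turret, radius 75 mm, 288 to 292 high. Its front half carries groups of 1, 2, 3 and 4 small black dots at the four click stops of the lever, in this order counter-clockwise seen from above.
- turret_axis (a point): Point on the turret's vertical axis at the lever's height, 274 mm above the desk; axes as the tester's. The turret is a steel disc of radius 58 and height 24. Leaving a click stop takes about 3 to 4 N at the grip; beyond half way the spring draws the turret on into the next stop, ahead of the finger.
- turret (a joint): Angle of turret and lever (rad), 0 = lever straight to the tester's front (its -x), growing counter-clockwise seen from above; end stops at -1.03 and 1.03. Sprung click stops: one dot -0.942 (short objective over the specimen), two dots -0.314 (indenter), three dots +0.314 (long objective), four dots +0.942 (second indenter). Starts somewhere from the one-dot to the two-dot stop.
- lever_grip (a point): Middle of the lever's black grip, 105 mm from the turret's axis. The lever is a level round bar sticking out radially from the turret, 274 high: steel, 10 thick, from 58 to 85 from the axis, then a black grip 14 thick from 85 to 125. It moves only in its level arc. Nothing is above the grip; below it is free space down to the base deck.
- lever: The lever itself; origin on the turret's axis, its own -x runs along the lever to the grip.
- third_mark (a point): Where the middle of the lever's grip stands when the lever is clicked in at the three-dot stop; fixed on the tester.
- load_axis (a point): Middle of the clamped specimen's top face, 46 behind the turret's axis, under the head, 206 above the desk; the objective in use stands straight over it.
- long_objective: Long steel objective, 24 across, 50 long, tapering to 9 at the tip, hanging under the turret 46 from its axis; origin in the middle of its top.
- long_tip (a point): Middle of the long objective's tip; in the three-dot stop it is 6 above the specimen.
- short_objective: Short steel objective, 24 across, 24 long, under the turret; not to be touched.
- indenter: Slim pointed indenter, 16 across, 42 long, under the turret; not to be touched.
- second_indenter: Slim pointed indenter, 16 across, 36 long, under the turret; not to be touched.
- mount_a: Black specimen mount, disc 30 across, 20 high, loose on the base deck; origin in its underside. Leave it.
- mount_b: Second black specimen mount, same size, loose on the base deck. Leave it.
- test_block: Loose steel hardness test block, disc 64 across, 12 high, on the desk. Leave it.
- stamp: Loose wooden hand stamp, 45 by 28, 62 high, on the desk. Leave it.

How it is judged:
At the end, for the whole second after the job is handed in: The turret is at rest in the three-dot click stop (within 0.05 rad), so that the long objective stands over the specimen within 2.5 mm (value of joint turret between 0.264 and 0.364 rad and velocity of joint turret between -0.05 and 0.05 rad/s and horizontal distance between long_tip and load_axis below 0.0025 m); the robot touches nothing.
It fails at once if the lever is pushed with more than 20 N, or gripped (contact force between the fingers and lever above 20 N).
It fails at once if the robot touches an objective or an indenter (contact force between any of the arm, the fingers and long_objective above 0.3 N or contact force between any of the arm, the fingers and short_objective above 0.3 N or contact force between any of the arm, the fingers and indenter above 0.3 N or contact force between any of the arm, the fingers and second_indenter above 0.3 N).
It fails at once if a specimen mount, the test block or the stamp is lifted or shifted by more than 10 mm (distance of any of mount_a, mount_b, test_block, stamp from where it was at the start of the episode above 0.01 m).
It also fails if it takes over 45 s, if anything falls off the work surface, if the arm or the gripper's body presses on something with over 40 N, if the wrist force passes 120 N, or if a joint passes its speed limit or range.

## Working session

There is one attempt and no reset: what is moved stays moved. The work goes in short steps, Python scripts to look and compute and a tool call to move; the robot and the scene stay as the last step left them, time stands still between calls to the robot, and variables do not carry over. Pictures are saved under pics/ and viewed, and the job is handed in when it is done.

Besides the shell and the picture viewer there is one more tool, called after "Emit:" as name(argument=value, ...) on one line, values as JSON. move_arm: Moves the arm, as the interface text tells. Shifts and turns lie within -1 to 1; 1 stands for 2.5 cm of shift or 2 pi rad of turn. Its arguments: {"type":"object","properties":{"turn":{"type":"array","items":{"type":"array","items":{"type":"number","minimum":-1,"maximum":1}}},"dp":{"type":"array","items":{"type":"array","items":{"type":"number","minimum":-1,"maximum":1}}},"jaw":{"type":"array","items":{"type":"number"}},"newtons":{"type":"number"}},"required":["turn","dp","jaw"]}

```bash
mkdir -p pics; cat > h.py <<'E'
import numpy as np, cv2
from scipy.spatial.transform import Rotation as R
from plant import r
def cam(name):
    s=r.get_state(); d=r.snapshot(name)
    if name=="wrist":
        T=np.eye(4);T[:3,:3]=R.from_quat(s['eef_rot']).as_matrix();T[:3,3]=s['tool_pos'];T=T@np.array(d['tool_from_camera'])
    else:
        T=np.eye(4);o=np.array(d['orientation']);T[:3,:3]=R.from_quat(o).as_matrix() if o.size==4 else o;T[:3,3]=d['origin']
    return d['frame'],np.array(d['mtx']),T
def ray(K,T,u,v):
    p=np.linalg.inv(K)@[u,v,1]; d=T[:3,:3]@[p[0],-p[1],-p[2]]; return T[:3,3],d/np.linalg.norm(d)
def onz(K,T,u,v,z):
    o,d=ray(K,T,u,v); return o+d*(z-o[2])/d[2]
def proj(K,T,P):
    c=np.linalg.inv(T)@np.append(P,1); q=K@[c[0],-c[1],-c[2]]; return q[:2]/q[2]
E
python3 - <<'E'
from h import *
s=r.get_state();print(s)
for n in ["scene","top","wrist"]:
    f,K,T=cam(n);cv2.imwrite(f"pics/{n}0.png",f);print(n,K.round(1).tolist(),T.round(3).tolist())
    np.savez(f"{n}0.npz",f=f,K=K,T=T)
print(r.snapshot("scene").keys())
E
```

```text
{'clock': 0.0, 'q': array([-1.25622299,  0.6899815 , -0.19451316,  1.56634773,  0.15731779,
        0.90248423, -0.21508271]), 'qd': array([-0.0002689 ,  0.00106198,  0.0009926 , -0.00147401, -0.00107796,
       -0.00136208, -0.00061398]), 'joint_torque': array([ 2.92254099e-04, -5.27561617e+01, -1.26663845e+00, -1.53430617e+01,
       -5.26337977e-02,  6.39322287e-03,  1.54417630e-04]), 'tool_pos': array([0.17306386, 0.59990483, 0.23791058]), 'eef_rot': array([ 1.39870213e-01,  9.90169424e-01, -9.11967518e-04, -5.53985831e-05]), 'contact_force': array([-0.75726353, -0.61785241,  0.31327194]), 'moment': array([ 0.02031548, -0.03793813,  0.01787848]), 'opening': 1.0019205028984841}
scene [[583.2, 0.0, 328.4], [0.0, 583.2, 240.7], [0.0, 0.0, 1.0]] [[0.503, -0.822, 0.268, 0.855], [0.864, 0.481, -0.146, -0.312], [-0.009, 0.305, 0.952, 1.242], [0.0, 0.0, 0.0, 1.0]]
top [[499.0, 0.0, 325.0], [0.0, 499.0, 238.1], [0.0, 0.0, 1.0]] [[-0.012, 0.998, -0.058, 0.486], [-1.0, -0.012, 0.011, -0.159], [0.01, 0.058, 0.998, 1.109], [0.0, 0.0, 0.0, 1.0]]
wrist [[354.1, 0.0, 318.5], [0.0, 354.1, 245.2], [0.0, 0.0, 1.0]] [[0.279, -0.916, -0.289, 0.1], [0.96, 0.265, 0.085, 0.622], [-0.001, -0.301, 0.954, 0.384], [0.0, 0.0, 0.0, 1.0]]
dict_keys(['frame', 'mtx', 'origin', 'orientation'])
```

View pics/scene0.png

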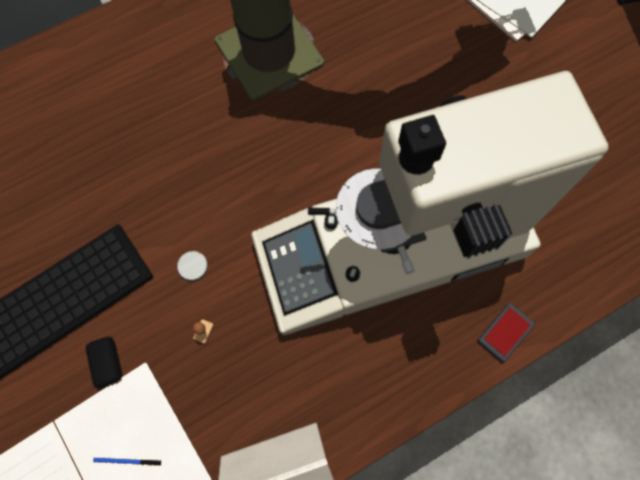

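View pics/top0.png

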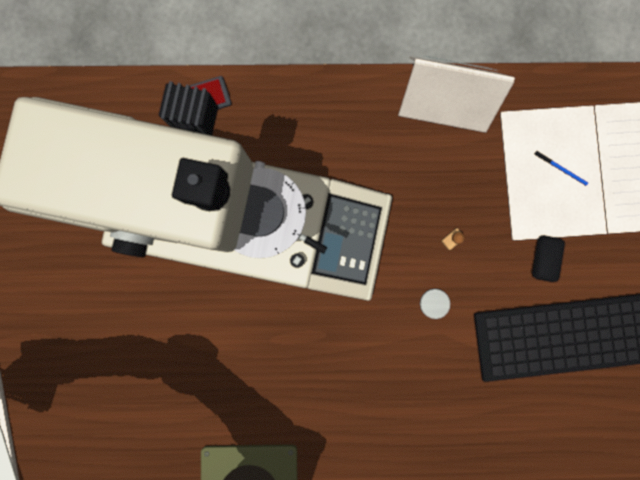

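View pics/wrist0.png

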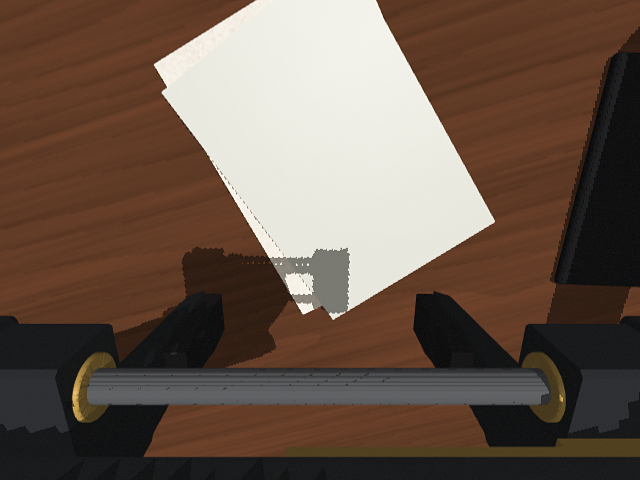

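The scene view shows the tester with the grey plate near (372,210) and a dark bar near (320,211). The top view shows the plate near (268,215) and the black grip near (315,243). I'll enlarge both.

```bash
python3 - <<'E'
from h import *
d=np.load("top0.npz");f=d['f'][130:310,200:400];a=cv2.resize(f,None,fx=4,fy=4,interpolation=cv2.INTER_CUBIC)[:600]
cv2.imwrite("pics/topc.png",a[:600,:800])
f=np.load("scene0.npz")['f'][150:290,260:450];cv2.imwrite("pics/scc.png",cv2.resize(f,None,fx=4,fy=4,interpolation=cv2.INTER_CUBIC))
for n,p in [("top",(315,243)),("top",(268,215)),("scene",(320,211)),("scene",(372,210))]:
    d=np.load(n+"0.npz");print(n,p,onz(d['K'],d['T'],*p,.29),onz(d['K'],d['T'],*p,.1))
E
```

```text
top (315, 243) [ 0.52554913 -0.15092069  0.29      ] [ 0.53469666 -0.14911863  0.1       ]
top (268, 215) [ 0.57260682 -0.07408993  0.29      ] [ 0.59267426 -0.05445899  0.1       ]
scene (320, 211) [ 0.53262221 -0.15165987  0.29      ] [ 0.46823091 -0.11955326  0.1       ]
scene (372, 210) [ 0.57682836 -0.07256617  0.29      ] [ 0.52126192 -0.0246701   0.1       ]
```

View pics/topc.png

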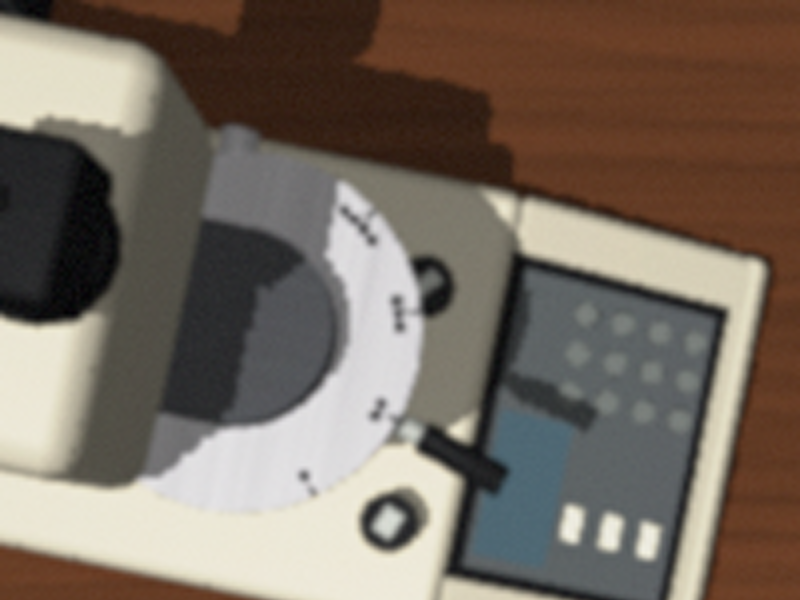

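View pics/scc.png

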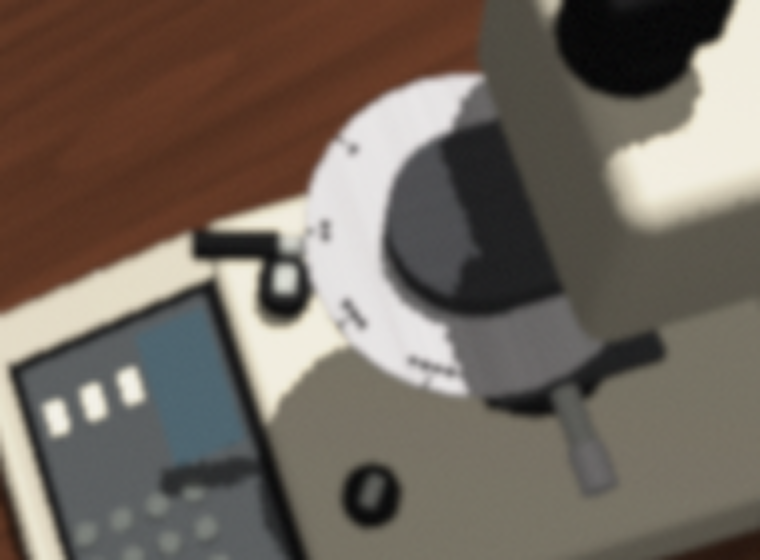

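```bash
python3 - <<'E'
from h import *
from scipy.optimize import least_squares
def conv(n,p):
    p=np.array(p,float); o={'top':(200,130),'scene':(260,150)}[n]; return (p+.5)/4-.5+o
pts={'top':[(375,208),(405,255),(420,300),(422,340),(413,390),(350,478),(308,500),(255,513),(200,505)],
'scene':[(308,200),(303,240),(312,290),(335,335),(370,370),(410,390),(330,150),(370,105),(410,82),(455,72)]}
dots={'top':[(305,478),(378,408),(399,313),(358,225)],'scene':[(350,146),(325,231),(354,314),(432,365)]}
grip={'top':[(422,438),(503,482)],'scene':[(278,245),(194,244)]}
for n in pts:
    d=np.load(n+"0.npz");K,T=d['K'],d['T']
    P=np.array([onz(K,T,*conv(n,p),.292)[:2] for p in pts[n]])
    s=least_squares(lambda c:np.hypot(*(P-c[:2]).T)-c[2],[.57,-.07,.075]);print(n,'circle',s.x,'rms',np.std(s.fun))
    s2=least_squares(lambda c:np.hypot(*(P-c[:2]).T)-.075,[.57,-.07]).x;print('fixed r',s2)
    A=np.array([.942,0,0,0])
    D=np.array([onz(K,T,*conv(n,p),.292)[:2] for p in dots[n]])
    an=np.arctan2(*(D-s2).T[::-1]);print('dots r',np.hypot(*(D-s2).T),'ang-stop',an-[-.942,-.314,.314,.942])
    G=np.array([onz(K,T,*conv(n,p),.276)[:2] for p in grip[n]]);print('grip',G,np.linalg.norm(G-s2,axis=1),np.arctan2(*(G-s2).T[::-1]))
    # front-left panel edges
E
```

```text
top circle [ 0.57642031 -0.06197333  0.07382377] rms 0.000475464778365923
fixed r [ 0.57722181 -0.06064805]
dots r [0.0664202  0.06508464 0.06556016 0.0649703 ] ang-stop [-1.79424263 -1.78302806 -1.78766863 -1.78958884]
grip [[ 0.53290028 -0.13436539]
 [ 0.51411102 -0.16796969]] [0.08601537 0.12450264] [-2.11212422 -2.10238477]
scene circle [ 0.58258211 -0.05870202  0.07869821] rms 0.0005339969783495227
fixed r [ 0.57963171 -0.06237221]
dots r [0.06752102 0.06445026 0.06378272 0.06278012] ang-stop [-1.82011316 -1.80853627 -1.79943081 -1.77829332]
grip [[ 0.53583332 -0.13525503]
 [ 0.51663921 -0.16706638]] [0.08503061 0.12218398] [-2.11190871 -2.11245102]
```

Both views agree: the turret axis is at about (0.578, -0.061), the front direction is -1.79 rad and the lever sits at the two-dot stop. The grip middle is at about (0.5245, -0.151). The tool's -x already points along the push direction, so I'll keep the yaw and come round with shut fingers.

Emit:
move_arm(turn=[[0,0,0],[0,0,0],[0,0,0],[0,0,0],[0,0,0],[0,0,0],[0,0,0],[0,0,0],[0,0,0],[0,0,0]], dp=[[-0.3,-0.4,-0.5],[-0.8,-0.85,-0.5],[-0.8,-0.85,-0.4],[-0.8,-0.85,-0.4],[-0.8,-0.85,-0.4],[-0.8,-0.85,-0.4],[-0.8,-0.85,-0.4],[-0.8,-0.85,-0.3],[-0.8,-0.85,-0.3],[-0.8,-0.85,0]], jaw=[1,1,1,1,1,1,1,1,1,1], newtons=10)

```text
clock: 1.03
tool_pos: [0.2984, 0.3545, 0.33]
eef_rot: [0.14, 0.99, 0.001, 0.001]
contact_force: [-0.2, 0.6, -0.5]
opening: 0.272
```

Emit:
move_arm(turn=[[0,0,0],[0,0,0],[0,0,0],[0,0,0],[0,0,0],[0,0,0],[0,0,0],[0,0,0],[0,0,0],[0,0,0]], dp=[[-0.72,-0.92,0],[-0.72,-0.92,0],[-0.72,-0.92,0],[-0.72,-0.92,0],[-0.72,-0.92,0],[-0.72,-0.92,0],[-0.72,-0.92,0],[-0.72,-0.92,0],[-0.72,-0.92,0],[-0.72,-0.92,0]], jaw=[1,1,1,1,1,1,1,1,1,1])

```text
clock: 1.87
tool_pos: [0.407, 0.0829, 0.3288]
eef_rot: [0.14, 0.99, 0.0, 0.0]
contact_force: [0.4, 0.6, -0.1]
opening: 0.007
```

Emit:
move_arm(turn=[[0,0,0],[0,0,0],[0,0,0],[0,0,0],[0,0,0],[0,0,0],[0,0,0],[0,0,0],[0,0,0],[0,0,0]], dp=[[-0.41,-0.87,0],[-0.41,-0.87,0],[-0.41,-0.87,0],[-0.41,-0.87,0],[-0.41,-0.87,0],[-0.41,-0.87,0],[-0.41,-0.87,0],[-0.41,-0.87,0],[-0.41,-0.87,0],[0,0,0]], jaw=[1,1,1,1,1,1,1,1,1,1])

```text
clock: 2.7
tool_pos: [0.4413, -0.1345, 0.3286]
eef_rot: [0.144, 0.99, -0.001, 0.0]
contact_force: [-0.2, -0.6, -0.0]
opening: 0.002
```

```bash
python3 - <<'E'
from h import *
for n in ["scene","top","wrist"]:
    f,K,T=cam(n);cv2.imwrite(f"pics/{n}1.png",f);np.savez(f"{n}1.npz",f=f,K=K,T=T)
s=r.get_state();print(s['tool_pos'],s['eef_rot'],s['q'])
E
```

```text
[ 0.44097088 -0.12875454  0.32852935] [ 1.39903916e-01  9.90164983e-01  3.45935832e-04 -2.84990701e-04] [ 0.23839166  0.35048262 -0.07646205  1.91636533  0.03325288  0.87654727
  1.43533369]
```

View pics/scene1.png

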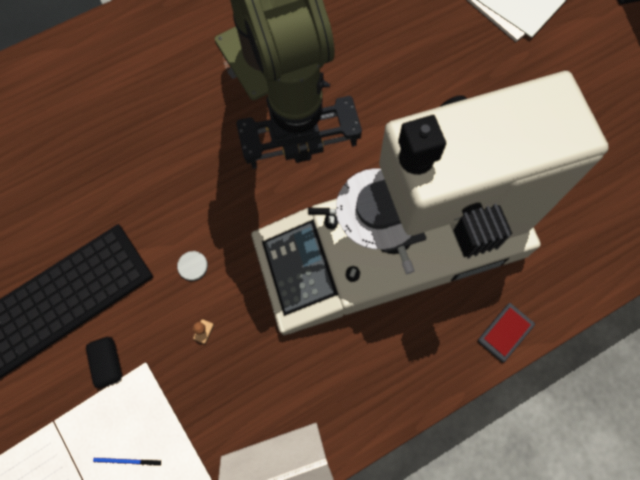

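View pics/wrist1.png

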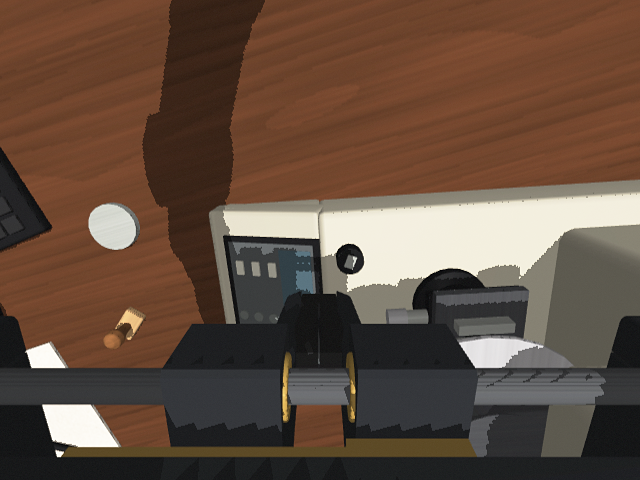

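View pics/top1.png

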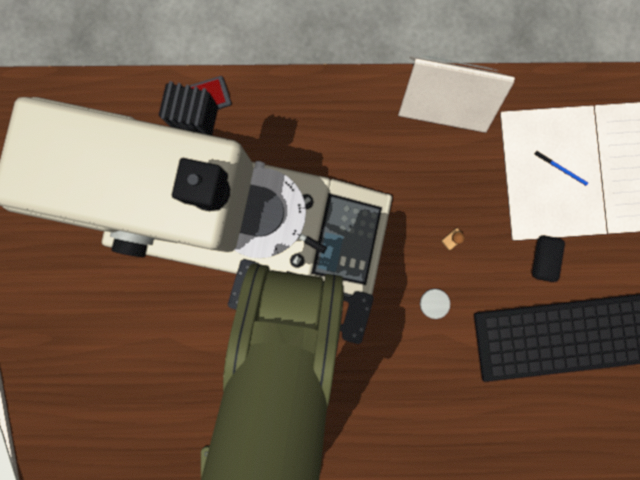

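The views show the gripper on the robot's side of the tester with fingers shut; in the top view the lever is unmoved near (315,243). The gripper is clear of the head by about 30 mm. Next I descend beside the grip, then approach.

Emit:
move_arm(turn=[[0,0,0],[0,0,0],[0,0,0],[0,0,0],[0,0,0],[0,0,0],[0,0,0],[0,0,0]], dp=[[0,0,0.7],[0,0,0.7],[0,0,0.7],[-0.3,0,0.5],[-0.5,-0.1,0],[-0.5,-0.1,0],[-0.3,0,0],[0,0,0]], jaw=[1,1,1,1,1,1,1,1])

```text
clock: 3.52
tool_pos: [0.4799, -0.1443, 0.2637]
eef_rot: [0.139, 0.99, 0.0, 0.001]
contact_force: [0.2, -0.9, 0.7]
opening: 0.009
```

```bash
python3 - <<'E'
from h import *
for n in ["scene","wrist"]:
    f,K,T=cam(n);np.savez(f"{n}2.npz",f=f,K=K,T=T)
    if n=="scene": f=cv2.resize(f[60:280,220:500],None,fx=2.7,fy=2.7,interpolation=cv2.INTER_CUBIC)
    cv2.imwrite(f"pics/{n}2.png",f)
s=r.get_state();print(s['tool_pos'],s['eef_rot'],s['contact_force'])
E
```

```text
[ 0.47794105 -0.14415581  0.26369907] [ 1.39298671e-01  9.90250330e-01  2.97560373e-04 -2.75006592e-04] [-0.68445583 -0.59904613  0.26252426]
```

View pics/scene2.png

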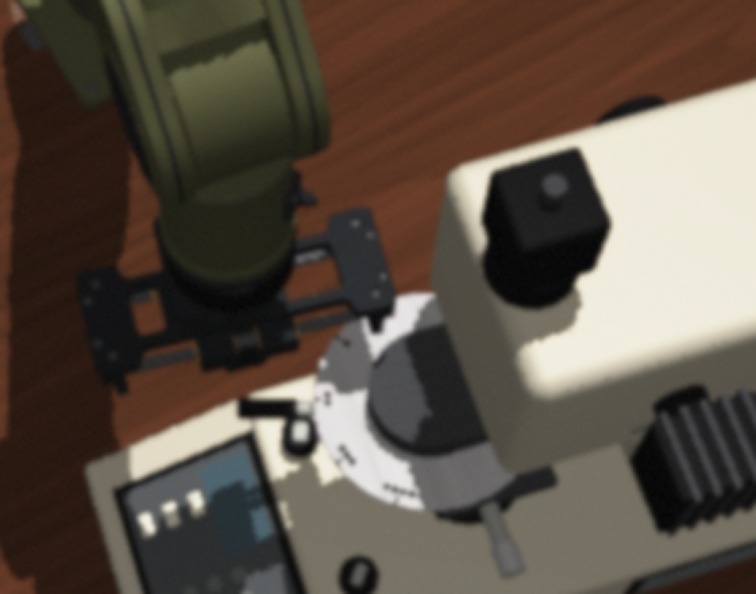

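View pics/wrist2.png

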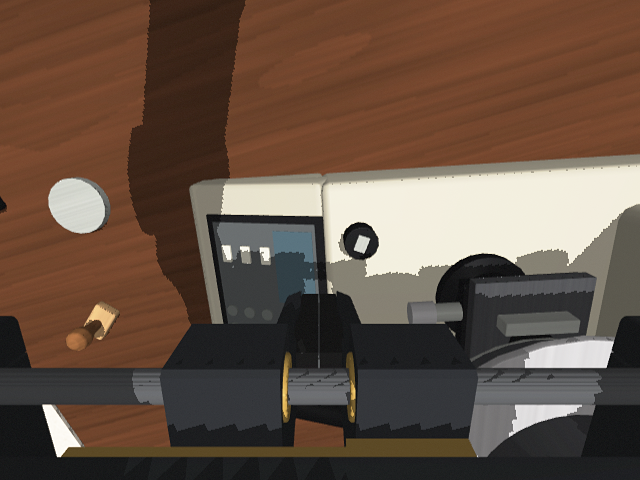

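Emit:
move_arm(turn=[[0,0,0],[0,0,0],[0,0,0],[0,0,0],[0,0,0],[0,0,0]], dp=[[-0.2,0,0],[-0.2,0,0],[-0.2,0,0],[-0.15,0,0],[-0.1,0,0],[-0.05,0,0]], jaw=[1,1,1,1,1,1])

```text
clock: 4.12
tool_pos: [0.5003, -0.1515, 0.2636]
eef_rot: [0.14, 0.99, 0.0, 0.0]
contact_force: [-0.5, -0.1, 0.6]
opening: 0.008
```

Emit:
move_arm(turn=[[0,0,0],[0,0,0],[0,0,0]], dp=[[-0.1,0,0],[-0.1,0,0],[-0.1,0,0]], jaw=[1,1,1])

```text
clock: 4.37
tool_pos: [0.5056, -0.154, 0.2634]
eef_rot: [0.14, 0.99, -0.0, -0.002]
contact_force: [-3.7, -1.3, 1.1]
opening: 0.006
```

Contact: about 3.7 N against the push, as expected for leaving the stop. Pushing on slowly.

Emit:
move_arm(turn=[[0,0,0],[0,0,0],[0,0,0],[0,0,0]], dp=[[-0.1,0,0],[-0.1,0,0],[-0.1,-0.02,0],[-0.1,-0.02,0]], jaw=[1,1,1,1])

```text
clock: 4.7
tool_pos: [0.5166, -0.1573, 0.2636]
eef_rot: [0.14, 0.99, 0.0, -0.0]
contact_force: [-2.3, -1.1, -1.2]
opening: 0.01
```

Emit:
move_arm(turn=[[0,0,0],[0,0,0],[0,0,0],[0,0,0]], dp=[[-0.1,-0.02,0],[-0.1,-0.02,0],[-0.1,-0.02,0],[-0.1,-0.02,0]], jaw=[1,1,1,1])

```text
clock: 5.03
tool_pos: [0.5262, -0.1615, 0.2637]
eef_rot: [0.14, 0.99, 0.0, 0.0]
contact_force: [-1.5, 1.0, -0.1]
opening: 0.005
```

Emit:
move_arm(turn=[[0,0,0],[0,0,0],[0,0,0],[0,0,0]], dp=[[-0.1,-0.02,0],[-0.1,-0.02,0],[-0.1,-0.02,0],[-0.1,-0.02,0]], jaw=[1,1,1,1])

```text
clock: 5.37
tool_pos: [0.5352, -0.1665, 0.2639]
eef_rot: [0.14, 0.99, 0.0, 0.0]
contact_force: [-0.6, 1.1, -0.3]
opening: 0.005
```

Emit:
move_arm(turn=[[0,0,0],[0,0,0],[0,0,0],[0,0,0]], dp=[[-0.1,0,0],[-0.1,0,0],[0,0,0],[0,0,0]], jaw=[1,1,1,1])

```text
clock: 5.7
tool_pos: [0.5397, -0.1683, 0.2638]
eef_rot: [0.14, 0.99, -0.0, 0.0]
contact_force: [0.5, -0.6, -0.8]
opening: 0.008
```

```bash
python3 - <<'E'
from h import *
for n in ["scene","top"]:
    f,K,T=cam(n);np.savez(f"{n}3.npz",f=f,K=K,T=T)
    o={'top':(200,130),'scene':(260,150)}[n]
    f=cv2.resize(f[o[1]:o[1]+145,o[0]:o[0]+200],None,fx=4,fy=4,interpolation=cv2.INTER_CUBIC)
    cv2.imwrite(f"pics/{n}3.png",f)
s=r.get_state();print(s['tool_pos'],s['eef_rot'],s['contact_force'])
E
```

```text
[ 0.53941253 -0.16820134  0.26376593] [ 1.39996919e-01  9.90151914e-01 -8.38112648e-05  2.06538089e-04] [-0.20697554 -0.24647869  0.87054666]
```

View pics/scene3.png

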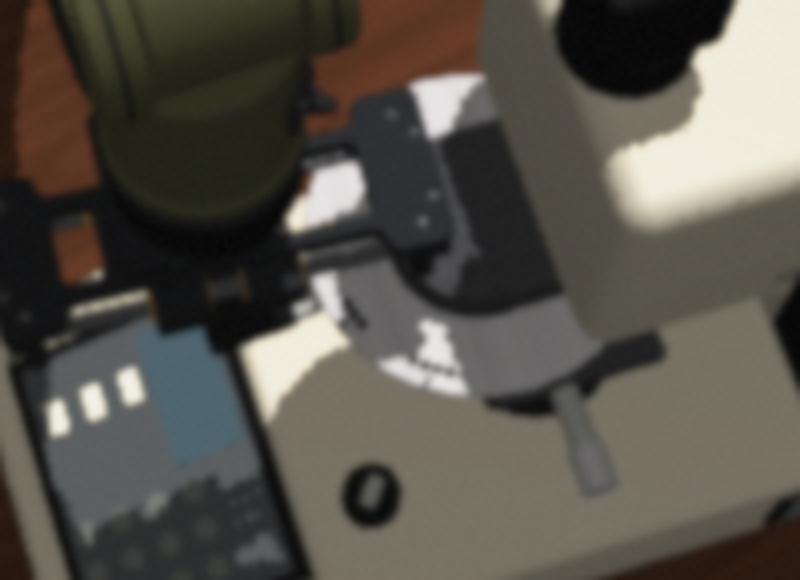

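View pics/top3.png

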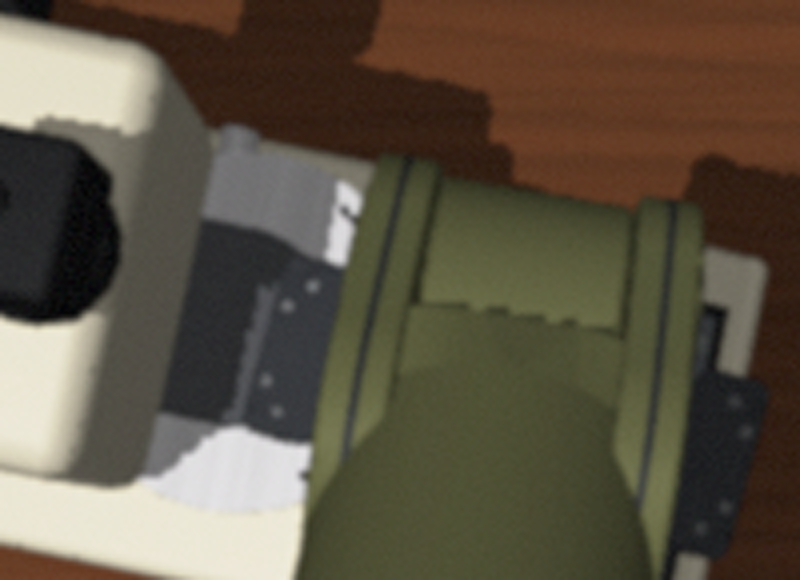

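Both pictures show the gripper hiding the grip, and the force has dropped to about 0. The finger is just past half way, so I push a little further to be safe while staying short of the stop position.

Emit:
move_arm(turn=[[0,0,0],[0,0,0],[0,0,0],[0,0,0],[0,0,0],[0,0,0]], dp=[[-0.1,0,0],[-0.1,0,0],[-0.1,0,0],[-0.1,0,0],[-0.1,0,0],[0,0,0]], jaw=[1,1,1,1,1,1])

```text
clock: 6.3
tool_pos: [0.552, -0.1716, 0.2637]
eef_rot: [0.14, 0.99, 0.0, 0.0]
contact_force: [-0.0, 0.3, -0.1]
opening: 0.002
```

Emit:
move_arm(turn=[[0,0,0],[0,0,0],[0,0,0],[0,0,0],[0,0,0],[0,0,0],[0,0,0],[0,0,0]], dp=[[0.4,0,0],[0.8,0,0],[0.8,0,0],[0.8,0,0],[0.8,0,-0.5],[0.8,0,-0.8],[0.5,0,-0.8],[0,0,0]], jaw=[1,1,1,1,1,1,1,1])

```text
clock: 6.97
tool_pos: [0.4328, -0.1374, 0.3191]
eef_rot: [0.14, 0.99, -0.0, 0.002]
contact_force: [-0.2, 0.9, 0.1]
opening: 0.006
```

```bash
python3 - <<'E'
from h import *
for n in ["scene","top"]:
    f,K,T=cam(n);np.savez(f"{n}4.npz",f=f,K=K,T=T)
    o={'top':(200,130),'scene':(260,150)}[n]
    f=cv2.resize(f[o[1]:o[1]+145,o[0]:o[0]+200],None,fx=4,fy=4,interpolation=cv2.INTER_CUBIC)
    cv2.imwrite(f"pics/{n}4.png",f)
s=r.get_state();print(s['clock'],s['tool_pos'],s['eef_rot'],s['contact_force'])
E
```

```text
7.0667 [ 0.43415692 -0.13767514  0.31677335] [ 1.39936452e-01  9.90159726e-01 -8.89557002e-05  1.22422185e-03] [-0.26350893  0.16786289 -1.14294914]
```

View pics/scene4.png

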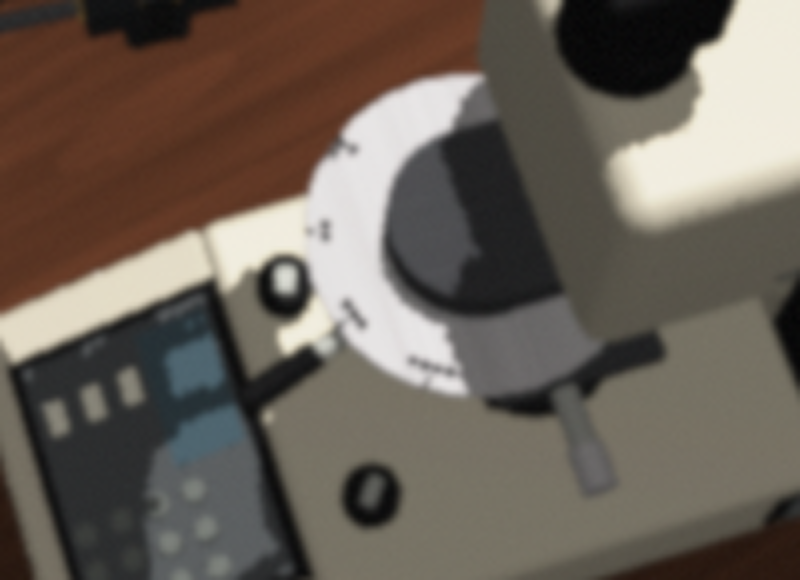

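View pics/top4.png

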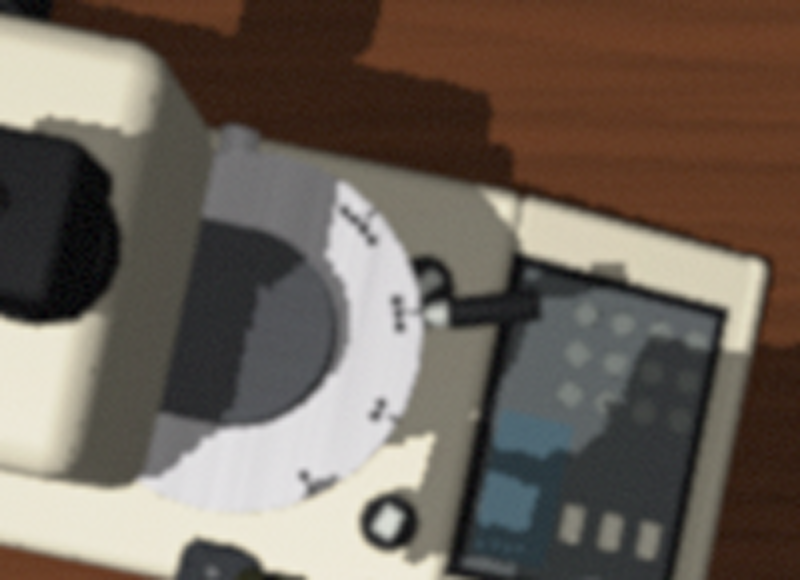

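The lever now stands at the three dots in both views: top crop grip from (450,314) to (540,303), scene crop from (320,350) to (248,398). I'll check the angle and that the robot is clear and still.

Emit:
move_arm(turn=[[0,0,0],[0,0,0],[0,0,0],[0,0,0]], dp=[[0.3,0,-0.3],[0,0,0],[0,0,0],[0,0,0]], jaw=[1,1,1,1])

```text
clock: 7.4
tool_pos: [0.4265, -0.1355, 0.3232]
eef_rot: [0.14, 0.99, 0.0, -0.0]
contact_force: [-0.6, 0.2, 0.5]
opening: 0.007
```

```bash
python3 - <<'E'
from h import *
c=np.array([.578,-.061])
for n,g,o in [('top',[(450,314),(540,304)],(200,130)),('scene',[(318,352),(250,396)],(260,150))]:
    d=np.load(n+"4.npz")
    G=np.array([onz(d['K'],d['T'],*((np.array(p)+.5)/4-.5+o),.276)[:2] for p in g])
    print(n,np.linalg.norm(G-c,axis=1),np.arctan2(*(G-c).T[::-1])+1.79)
    a=np.load(n+"0.npz")['f'];b=cam(n)[0]
    p={'top':[(295,260),(307,201),(435,304),(453,239)],'scene':[(331,221),(353,273),(192,265),(203,330)]}[n]
    for u,v in p:
        t=cv2.cvtColor(a[v-9:v+10,u-9:u+10],6);m=cv2.matchTemplate(cv2.cvtColor(b[v-14:v+15,u-14:u+15],6),t,5);k=cv2.minMaxLoc(m);print((u,v),np.array(k[3])-5,round(k[1],2))
s=r.get_state();print(s['clock'],s['tool_pos'],np.abs(s['qd']).max(),s['contact_force'])
E
```

```text
top [0.08589575 0.12387726] [0.29877941 0.30506081]
(295, 260) [0 0] 0.94
(307, 201) [ 0 -1] 0.84
(435, 304) [0 0] 0.9
(453, 239) [0 0] 1.0
scene [0.0848042  0.12043054] [0.33304017 0.31921537]
(331, 221) [0 1] 0.67
(353, 273) [0 0] 1.0
(192, 265) [0 0] 0.96
(203, 330) [0 0] 1.0
7.5 [ 0.42648526 -0.13544217  0.32323561] 0.0019679225380687146 [-0.95498412 -0.54352683 -0.52561353]
```

The lever angle measures 0.30 to 0.33 rad against a nominal 0.314. The loose objects are unmoved, and the robot is clear and still.

```bash
python3 -c "
from plant import r
print(r.finish_job())"
```

```text
the job is handed in; nothing more can be done
None
```

I pushed the lever with the shut fingertips from the two-dot stop past half way. The spring drew it on into the three-dot stop. I then backed the arm off about 15 cm, clear of everything, and handed the job in at about 7.5 s.

- **Lever angle:** the last pictures give 0.30–0.31 rad (top view) and 0.32–0.33 rad (scene view), against 0.314 nominal and the 0.264–0.364 window. I did not measure the long objective's tip over the specimen directly; that is inferred from the lever angle.
- **Force:** the highest force read on the tool was about 4 N, taken at the end of each move call rather than continuously. It fell to about 0 once past half way.
- **Loose things:** both mounts, the test block and the stamp are within one pixel (about 2 mm) of where they started. One match was weak: the mount nearest the lever in the scene view scored 0.67, probably because the lever moved away from it and a shadow changed.
- **Robot at hand-in:** it was at rest, with the remaining force reading at sensor-noise level.

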